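# Level and lock the welding fixture

### The arm

A 6-joint arm with a two-finger parallel gripper is mounted at the origin on the work surface. World frame = base frame: x ahead of the robot, y to its left, z up, the work surface at z = 0. Lengths are in m, angles in degrees, forces in N, time in s.
With the tool pointing down it reaches from about 0.25 to 0.725 m from the base axis. Payload 9.7 kg.
Tool frame: the origin (TCP) lies between the finger pads; the fingertips stand bot.tcp_to_tips ahead of it and the grasp point (between the pads) lies 2 mm behind it (bot.tcp_to_tips is the distance from the TCP to the fingertips, in m); z points along the fingers, y is the line along which they close (so a half turn about z gives the same grasp; the last joint's range is limited). The gripper opens to 85 mm and grips with 20 to 120 N. Pads are 22 mm wide; open, the fingers measure 114 mm over their backs; the gripper's body (76 mm by 85 mm) begins 54 mm behind the grasp point. The pads swing forward as they close: fully open they stand 13 mm farther back than shut.
Start: joints at [-68.526, 4.979, 10.078, 95.1, 0, 90], TCP at [0.201, -0.512, 0.248] pointing down, gripper open.
Joint ranges: [-179.16, 179.16], [-48.56, 103.87], [-65.8, 70.77], [-126.05, 130.52], [-82.76, 87.17], [-180, 180]. Speed limits (degrees/s): [127.2, 127.2, 147.25, 180, 180, 180].

### API

Orientations are given as [roll, pitch, yaw] about the fixed x, y, z axes, in that order (R = Rz(yaw) Ry(pitch) Rx(roll)).
In Python, from workcell import sensors, camera, camera_params, bot gives the robot as it stands.
- The arm moves only by the tool apply_moves, never from a script. Its argument "motion" is a list of rows, each an object with "jaw": the opening, from -1 (shut) to 1 (fully open); "xyz": the shift along the tool's x, y, z in mm, a list of three; "twist": the turn about the tool's z in rad. A call has 1 to 5 rows; each row is the pose to reach, as a shift and turn from the pose commanded when the call began, along the tool's axes at that moment; what a row does not reach only later rows make up. A row lasts 1/8 s, in which the tool goes at most 62.5 mm and 10.7 degrees, less where a joint would pass 70% of its speed; a pose out of reach is approached as far as the arm can. A call with a gripper value outside its range is refused whole. The fingers move at their own pace and stop on an object; "grip_force" is the grip in N (left out, the last holds). Time passes only in rows, so rows that repeat a pose let the fingers close. It gives the time, the measured TCP pose, the force, the opening and the grip force at its end, in the units of the state.
- sensors.get_obs(): the state, without advancing time (a new reading comes with each control period).
- camera(name): name is "scene" or "top" or "wrist"; returns (picture, depth): 400x640x3 uint8, red, green, blue; 400x640 float32, m along the optical axis (not along the pixel's ray), 0 where there is no reading.
- camera_params(name): a dict with "mtx" (3x3 intrinsics, pixels), "rvec" (rotation vector, rad) and "tvec" (3), from world to camera coordinates, as OpenCV has them. Camera axes: x right, y down, z forward; pixel columns grow to the right and rows downward; lengths in m; the calibration is good to about 2 mm. A picture is of the moment at which its call begins: read the wrist's pose just before it. camera_params takes no time and is no camera call; for the wrist camera it gives the pose at the moment of the call.
- bot.job_done(): hands the job in; it is judged then, once.
The state is a dict: "time": time; "q": joint angles; "qd": joint speeds; "joint_efforts": joint torques, N m; "ee_pos": TCP position; "tcp_rot": TCP orientation; "wrist_force": force on the tool from outside, world axes, zero at the start; "torque": the same for the moment, N m; "opening": finger opening in m; "grasp_force": force on a finger pad.
Only numpy, scipy, OpenCV 4.12 (cv2) and the standard library are available. Lean on these libraries where they do the work, as an engineer would, in place of code of your own. Each camera call takes 0.05 s, during which the arm holds its last target. There are 200 camera calls.

### The job

On the welding bench, turn the two black foot knobs of the levelling fixture until its aluminium platform sits level in every direction, setting it with the knobs only and not by pushing on the platform. Then, with the platform level, swing the red-handled lock collar round so that its lever stands over the green locked mark, let go, and leave everything else on the bench where it is.

Things in the scene. Friction and masses are not known exactly. Their poses are not given: they have to be found in the camera images.
- fixture: fixed levelling fixture: dark steel base plate 280 x 380 x 12 mm on the bench. Origin at bench height; the plate spans x -160 to +120 and y +-190 mm. Its x points from the foot knobs (front) to the pivot post (back), y left, z up. Two white gauge posts (14 x 6 mm, 108 mm high) at x -5, y +-94 mm carry a red band 75.5 mm up, about where the platform's top edge is when level
- platform: aluminium platform plate 110 (x) x 170 (y) x 14 mm with a back tongue to the pivot and a blue nest on top. Origin at the pivot, at fixture x 60, y 0, z 71 mm, in mid-thickness; the plate spans x -125 to -15, y +-85 mm from there. z is the plate's normal: level when vertical. It stands on the pivot and two feet; the feet start up to 0.105 rad of tipping high or low, and stay where they are left
- foot_left (a point): left foot of the platform, at (-105, +70, 0) mm in the platform frame. The left knob moves this foot only: the platform tips about the line from the pivot to the right foot, 0.075 rad per rad of knob. Clockwise (looking onto the knob's top) raises the foot, anticlockwise lowers it
- foot_right (a point): right foot of the platform, at (-105, -70, 0) mm in the platform frame. The right knob moves it in the same way: the platform tips about the line from the pivot to the left foot, 0.075 rad per rad of knob; clockwise raises, anticlockwise lowers
- knob_left_grip (a point): left foot knob: round, black, 54 mm diameter, 40 mm high, orange band, white line on top; stiff. The point is on the spindle axis at the knob's mid-height, 76 mm above the bench; z runs along the spindle out of the knob's top. The spindle leans 30 degrees from vertical, to the left and slightly forward in the fixture, so the tool must tilt with it. Travel 2.2 rad either way from the middle
- knob_right_grip (a point): right foot knob, like the left one but leaning 30 degrees to the right and slightly forward, give or take 6 degrees as it tips a little with the left foot. Point on the spindle axis at the knob's mid-height, z along the spindle out of its top
- collar_handle (a point): red upright round handle on the lock collar's lever: 22 mm diameter, top 160 mm above the bench, 54 mm of it standing above the lever; the point is on its axis 140 mm above the bench. It moves on a circle of 85 mm radius about the vertical axis of the pivot post (through the origin of platform); x points outward along the lever
- locked_mark (a point): outer part of the green mark bar, 89 mm above the bench, directly under where the handle's axis must stand: 85 mm from the pivot axis
- collar (a joint): angle of the lock collar, rad, growing clockwise seen from above: 0 with the lever over the white open mark, 1.25 with the lever over the green locked mark; the travel goes on to 1.55, there is no stop at the mark
- tape: bystander: white roll, 100 mm diameter, 25 mm high, on the bench to the right of the fixture; origin under its centre
- pliers: bystander: yellow-handled pliers, 160 mm long, 19 mm high, on the bench to the left of the fixture; origin under the pivot pin
- hexkey: bystander: steel hex key, 110 x 28 mm, 8 mm thick, lying on the front of the fixture's base plate in front of the platform; origin under the middle of the long leg
- marker: bystander: marker pen, 120 mm long, behind the fixture; origin under its middle
- clip: bystander: small green plastic block, 24 x 30 x 20 mm, on the back left of the base plate; origin under its centre

How it is judged (in metres and radians):
On the way, in this order (a step that is already met when the one before it is completed fails the run):
1. the platform is brought level (within 0.02 rad, 1.1 degrees) with the lock collar still open (below 0.7 rad) (angle between platform's own z axis and vertical below 0.02 rad and value of joint collar below 0.7 rad), for 0.3 s.
2. with the platform still level, the collar is turned to its locked mark (angle between platform's own z axis and vertical below 0.02 rad and value of joint collar between 1.13 and 1.37 rad), for 0.2 s.
At the end, for the whole second after the job is handed in: The platform is at rest and level within 0.02 rad (1.1 degrees), and the collar stands within 0.12 rad of its locked mark (1.13 to 1.37 rad) (all of step 2 and angular speed of platform below 0.05 rad/s); the robot touches nothing.
It fails at once if the robot pushes on the platform (more than 5 N) (contact force between any of the fingers, the arm and platform above 5 N).
It fails at once if a bystander is shifted by more than 30 mm (distance of any of tape, pliers, hexkey, marker, clip from where it was at the start of the episode above 0.03 m).
It also fails if it takes over 72 s, if anything falls off the work surface, if the arm or the gripper's body presses on something with over 40 N, if the wrist force passes 120 N, or if a joint passes its speed limit or range.

## Working session

There is one attempt and no reset: what is moved stays moved. The work goes in short steps, Python scripts to look and compute and a tool call to move; the robot and the scene stay as the last step left them, time stands still between calls to the robot, and variables do not carry over. Pictures are saved under pics/ and viewed, at most 10 in all, crops included, and the job is handed in when it is done.

Besides the shell and the picture viewer there is one more tool, called after ">>>" in YAML: its name, and indented under it one key for each argument. apply_moves: Moves the arm, as the interface text tells. Its arguments: {"type":"object","properties":{"motion":{"type":"array","items":{"type":"object","properties":{"jaw":{"type":"number"},"xyz":{"type":"array","items":{"type":"number"}},"twist":{"type":"number"}}}},"grip_force":{"type":"number"}},"required":["motion"]}

```bash
mkdir -p pics; ls; python3 - <<'E'
from workcell import sensors,camera,camera_params,bot
import cv2,numpy as np
o=sensors.get_obs();print(o['time'],o['ee_pos'],o['tcp_rot'],bot.tcp_to_tips)
for n in ['scene','top']:
    p,d=camera(n);cv2.imwrite(f'pics/{n}0.png',p[:,:,::-1]);np.savez(f'{n}0.npz',p=p,d=d)
    c=camera_params(n);print(n,c, (-cv2.Rodrigues(c['rvec'])[0].T@np.array(c['tvec']).reshape(3)))
E
```

```text
pics
0.0 [ 0.20127324 -0.51162025  0.24758271] [-1.79922544e+02 -2.19572184e-04  2.14747666e+01] 0.017
scene {'mtx': array([[363.32248449,   0.        , 317.60547195],
       [  0.        , 363.32248449, 206.13288291],
       [  0.        ,   0.        ,   1.        ]]), 'rvec': array([ 1.67526736,  1.76545556, -0.79244955]), 'tvec': array([-0.0146379 , -0.28545652,  1.28728189])} [1.15408114 0.06678413 0.63437445]
top {'mtx': array([[467.13015954,   0.        , 319.75318705],
       [  0.        , 467.13015954, 202.20485477],
       [  0.        ,   0.        ,   1.        ]]), 'rvec': array([ 2.19277147, -2.17026099,  0.0912866 ]), 'tvec': array([0.04336449, 0.5848473 , 1.10871117])} [0.49300031 0.05217729 1.15212652]
```

View pics/scene0.png

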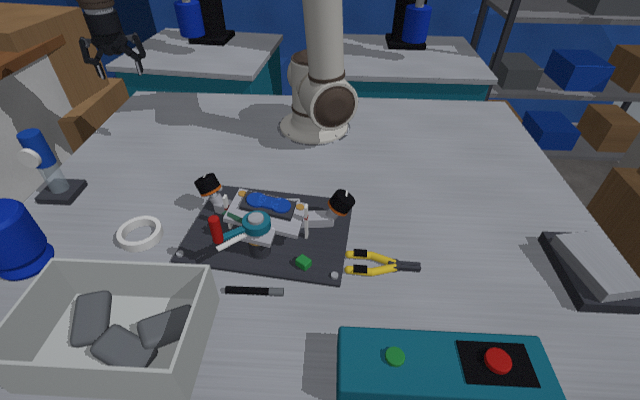

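View pics/top0.png

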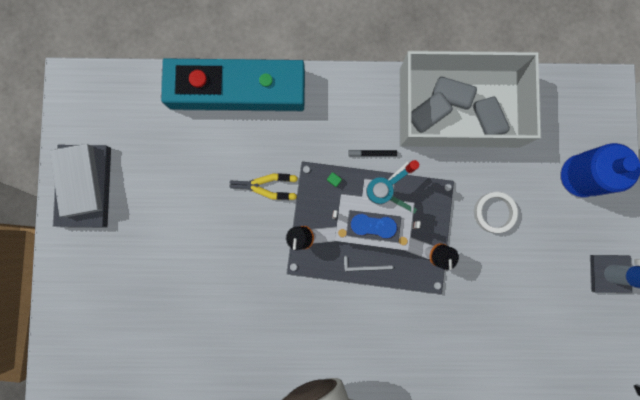

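The scene view shows the fixture at centre with its knobs at (208,185) and (342,203). The red handle is at (216,230), and the lever is over the open mark. In the top view (up is +x), the plate spans about (290–455, 163–293). The knobs are at (300,238) left and (444,257) right, the collar axis is at (380,190) and the handle at (412,166). The green mark is near (402,207).

```bash
cat > h.py <<'E'
import cv2,numpy as np
from workcell import camera_params
def cam(n):
    c=camera_params(n);return np.array(c['mtx']),cv2.Rodrigues(np.array(c['rvec']))[0],np.array(c['tvec']).reshape(3)
def ray(c,uv,z):
    K,R,t=c;o=-R.T@t;d=R.T@np.linalg.inv(K)@np.array([uv[0],uv[1],1.]);return o+d*(z-o[2])/d[2]
def pts(c,d):
    K,R,t=c;v,u=np.mgrid[:d.shape[0],:d.shape[1]]
    P=np.stack([(u-K[0,2])/K[0,0]*d,(v-K[1,2])/K[1,1]*d,d],-1);return (P-t)@R
def proj(c,p):
    K,R,t=c;q=K@(R@np.asarray(p)+t);return q[:2]/q[2]
E
python3 - <<'E'
from h import *
f=np.load('top0.npz');p,d=f['p'],f['d'];c=cam('top');P=pts(c,d)
hsv=cv2.cvtColor(p,cv2.COLOR_RGB2HSV)
roi=np.zeros(d.shape,bool);roi[155:300,280:465]=1
m=((hsv[...,2]<90)&roi&(P[...,2]<.03)).astype(np.uint8)*255
cs,_=cv2.findContours(m,0,2);k=max(cs,key=cv2.contourArea);k=cv2.convexHull(k)
r=cv2.minAreaRect(k);b=cv2.boxPoints(r);print(r)
B=np.array([ray(c,x,.012) for x in b]);print(B.round(4),np.linalg.norm(np.diff(B,axis=0),axis=1))
for x in [(306,170),(448,187),(437,286),(293,267)]: print(x,ray(c,x,.012).round(4))
print('axis',ray(c,(380,190),P[190,380,2]),P[190,380])
for n,(lo,hi) in dict(red=((0,120,60),(6,255,255)),green=((60,60,40),(85,255,200)),orange=((8,150,100),(20,255,255))).items():
    mm=cv2.inRange(hsv,lo,hi);mm[~roi]=0
    N,l,s,ce=cv2.connectedComponentsWithStats(mm)
    for i in range(1,N):
        if s[i,4]>8:
            q=P[l==i];print(n,s[i],ce[i].round(1),np.median(q,0).round(4),q[:,2].max())
# platform plane
m=(P[...,2]>.055)&(P[...,2]<.1)&(hsv[...,1]<60)&(hsv[...,2]>130);m[:195]=0;m[255:]=0;m[:,:330]=0;m[:,420:]=0
q=P[m];A=np.c_[q[:,:2],np.ones(len(q))];s=np.linalg.lstsq(A,q[:,2],rcond=None)[0]
e=q[:,2]-A@s;g=abs(e)<.004;s=np.linalg.lstsq(A[g],q[g,2],rcond=None)[0];print('plane',len(q),g.sum(),s,np.std(e[g]))
E
```

```text
((366.6728820800781, 264.3094482421875), (154.98106384277344, 38.23564529418945), 7.386044025421143)
[[ 0.412   0.1259  0.012 ]
 [ 0.5036  0.1154  0.012 ]
 [ 0.4591 -0.2585  0.012 ]
 [ 0.368  -0.2455  0.012 ]] [0.0921883  0.37651509 0.09199621]
(306, 170) [0.6645 0.084  0.012 ]
(448, 187) [ 0.6261 -0.2654  0.012 ]
(437, 286) [ 0.3852 -0.2359  0.012 ]
(293, 267) [0.4272 0.1125 0.012 ]
axis [ 0.6054003  -0.08425147  0.11789195] [ 0.6054003  -0.08425147  0.11789195]
red [406 160  13  12  99] [412.3 165.8] [ 0.655  -0.1488  0.1575] 0.1637595312776599
green [327 172  15  15 153] [333.9 179.2] [0.6401 0.0156 0.0298] 0.037402267202796116
green [391 197  20  14 102] [400.5 202.8] [ 0.5794 -0.1363  0.0881] 0.09406521383318102
green [414 208   3   6  13] [414.7 210.2] [ 0.5637 -0.1679  0.0875] 0.08992247987229805
orange [430 244  10  18  33] [432.6 251.5] [ 0.4707 -0.207   0.0805] 0.0858566845827456
plane 1802 1691 [ 0.00025675 -0.14467254  0.0648367 ] 0.0017889076845792366
```

```bash
cat >> h.py <<'E'
YAW=np.radians(-6.8);F0=np.array([.5456,-.0786,0])
RF=np.array([[np.cos(YAW),-np.sin(YAW),0],[np.sin(YAW),np.cos(YAW),0],[0,0,1]])
def tofix(p): return (np.asarray(p)-F0)@RF
def tow(p): return RF@np.asarray(p)+F0
E
python3 - <<'E'
from h import *
f=np.load('top0.npz');p,d=f['p'],f['d'];c=cam('top');P=tofix(pts(c,d))
hsv=cv2.cvtColor(p,cv2.COLOR_RGB2HSV)
for n,(x0,x1) in dict(L=(280,320),R=(425,465)).items():
    m=np.zeros(d.shape,bool);m[220:275,x0:x1]=1
    dk=m&(hsv[...,2]<60)&(P[...,2]>.06)
    q=P[dk];print(n,dk.sum(),q.min(0).round(3),q.max(0).round(3),q.mean(0).round(4))
    v,u=np.nonzero(dk);print(u.min(),u.max(),v.min(),v.max())
    A=np.c_[q[:,:2],np.ones(len(q))];g=np.ones(len(q),bool)
    for _ in range(6):
        s=np.linalg.lstsq(A[g],q[g,2],rcond=None)[0];e=q[:,2]-A@s;g=abs(e)<.004
    nn=np.array([-s[0],-s[1],1]);nn/=np.linalg.norm(nn)
    t=q[g];print('n',nn.round(3),g.sum(),'mid of top',t.mean(0).round(4),(t.min(0)+t.max(0))/2)
    print('grip fix',(t.mean(0)-.02*nn).round(4),'world',tow(t.mean(0)-.02*nn).round(4))
    for ttl,mm in dict(white=m&(hsv[...,1]<50)&(hsv[...,2]>150)&(P[...,2]>.08)).items(): print(ttl,mm.sum(),P[mm].mean(0) if mm.any() else 0)
cv2.imwrite('pics/crop.png',cv2.resize(p[150:300,280:470,::-1],(760,600),interpolation=cv2.INTER_CUBIC))
E
```

```text
L 431 [-0.094  0.124  0.061] [-0.041  0.196  1.152] [-0.0666  0.1661  0.0981]
287 311 226 249
n [-0.141  0.479  0.866] 285 mid of top [-0.0679  0.1731  0.0951] [-0.0695345   0.17363339  0.0938791 ]
grip fix [-0.0651  0.1635  0.0778] world [0.5003 0.0915 0.0778]
white 21 [-0.08184861  0.17437483  0.14206669]
R 473 [-0.096 -0.195  0.076] [-0.04   0.124  1.152] [-0.0678 -0.1602  0.1039]
432 458 244 269
n [-0.16  -0.392  0.906] 306 mid of top [-0.0692 -0.1687  0.1019] [-0.0704818  -0.17010419  0.1012483 ]
grip fix [-0.066  -0.1609  0.0838] world [ 0.461  -0.2305  0.0838]
white 20 [-0.07952366 -0.11574234  0.30831845]
```

View pics/crop.png

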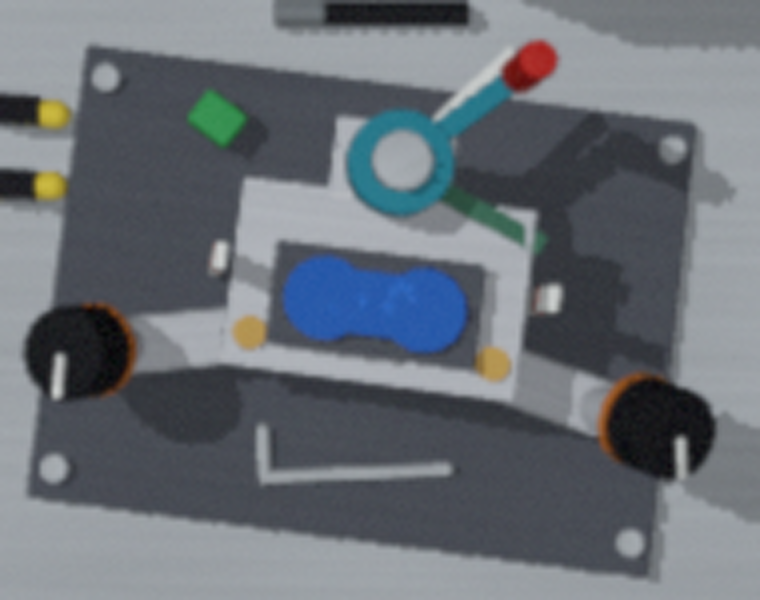

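```bash
cat >> h.py <<'E'
def go(x,y,z,yaw):
    from workcell import sensors
    from scipy.spatial.transform import Rotation as R
    o=sensors.get_obs();r=R.from_euler('xyz',o['tcp_rot'],degrees=True)
    dz=(yaw-o['tcp_rot'][2]+180)%360-180
    print('t',o['time'],'shift mm',(r.inv().apply(np.array([x,y,z])-o['ee_pos'])*1000).round(1),'twist',round(-np.radians(dz),3),'q',np.round(o['q'],1),'F',np.round(o['wrist_force'],1))
E
python3 -c "
from h import *
go(.461,-.2305,.248,44)"
```

```text
t 0.1 shift mm [ 3.446e+02 -1.665e+02 -1.000e-01] twist -0.393 q [-68.5   5.   10.   95.1   0.   90. ] F [ 0.   0.6 -0.3]
```

>>> apply_moves:
  motion:
    - {"xyz": [172,-83,0],"twist": -0.19,"jaw": 1}
    - {"xyz": [172,-83,0],"twist": -0.39,"jaw": 1}
    - {"xyz": [172,-83,0],"twist": -0.39,"jaw": 1}
    - {"xyz": [345,-166,0],"twist": -0.39,"jaw": 1}
    - {"xyz": [345,-166,0],"twist": -0.39,"jaw": 1}
  grip_force: 120

```text
time: 0.72
ee_pos: [0.4147, -0.2809, 0.2481]
tcp_rot: [-180.0, 0.0, 43.8]
wrist_force: [0.1, -0.4, 1.1]
opening: 0.0854
grasp_force: 0.0
```

```bash
python3 -c "
from h import *
go(.461,-.2305,.248,44)"
```

```text
t 0.725 shift mm [68.3 -4.3  0.1] twist -0.003 q [-34.1  -1.8   3.2  94.9   0.  102.1] F [ 0.1 -0.4  1.1]
```

>>> apply_moves:
  motion:
    - {"xyz": [62,-4,0],"jaw": 1}
    - {"xyz": [68,-4,0],"jaw": 1}
    - {"xyz": [68,-4,0],"jaw": 1}

```text
validation failed for argument at $.mo...
```

```bash
python3 - <<'E'
from h import *
from workcell import camera
go(.461,-.2305,.078,44)
c=cam('wrist');p,d=camera('wrist');np.savez('w1.npz',p=p,d=d);cv2.imwrite('pics/w1.png',p[:,:,::-1])
K,R,t=c;print(K,-R.T@t,R[2])
print(proj(c,(.461,-.2305,.0838)))
E
```

```text
t 0.725 shift mm [ 68.3  -4.3 170.1] twist -0.003 q [-34.1  -1.8   3.2  94.9   0.  102.1] F [ 0.1 -0.4  1.1]
[[309.75483655   0.         322.32371578]
 [  0.         309.75483655 198.16240274]
 [  0.           0.           1.        ]] [ 0.46915685 -0.22733248  0.3729748 ] [-0.2155567  -0.20695279 -0.9543091 ]
[318.4885124  110.59192608]
```

View pics/w1.png

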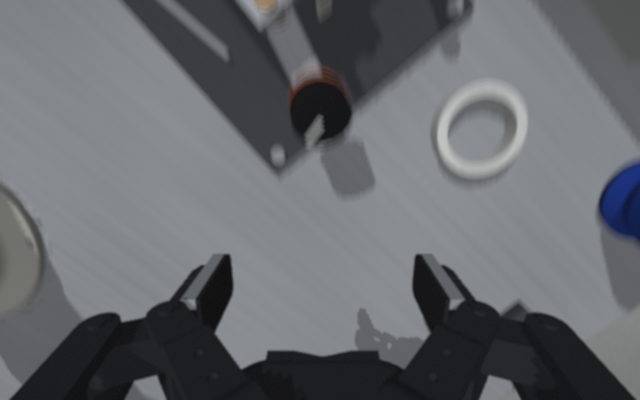

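The wrist view shows the right knob at (320,105), which matches the predicted (318,110). The fingers are clear of it.

>>> apply_moves:
  motion:
    - {"xyz": [60,-4,0],"twist": 0,"jaw": 1}
    - {"xyz": [68,-4,30],"twist": 0,"jaw": 1}
    - {"xyz": [68,-4,85],"twist": 0,"jaw": 1}
    - {"xyz": [68,-4,140],"twist": 0,"jaw": 1}
    - {"xyz": [68,-4,168],"twist": 0,"jaw": 1}
  grip_force: 120

```text
time: 1.4
ee_pos: [0.4585, -0.2318, 0.0767]
tcp_rot: [-179.8, 0.1, 43.8]
wrist_force: [0.2, 0.1, 0.6]
opening: 0.0854
grasp_force: 0.0
```

>>> apply_moves:
  motion:
    - {"xyz": [0,0,0],"twist": 0,"jaw": 1}
    - {"xyz": [0,0,0],"twist": 0,"jaw": -1}
    - {"xyz": [0,0,0],"twist": 0,"jaw": -1}
    - {"xyz": [0,0,0],"twist": 0,"jaw": -1}
  grip_force: 120

```text
time: 1.9
ee_pos: [0.4606, -0.2329, 0.0817]
tcp_rot: [179.9, -0.0, 43.8]
wrist_force: [-0.5, -1.1, 4.1]
opening: 0.0524
grasp_force: 122.3
```

>>> apply_moves:
  motion:
    - {"xyz": [0,0,0],"twist": -0.17,"jaw": -1}
    - {"xyz": [0,0,0],"twist": -0.34,"jaw": -1}
    - {"xyz": [0,0,0],"twist": -0.51,"jaw": -1}
    - {"xyz": [0,0,0],"twist": -0.68,"jaw": -1}
    - {"xyz": [0,0,0],"twist": -0.68,"jaw": -1}
  grip_force: 120

```text
time: 2.52
ee_pos: [0.4646, -0.2364, 0.0857]
tcp_rot: [179.2, 0.4, 82.6]
wrist_force: [-3.2, -9.5, 12.4]
opening: 0.0514
grasp_force: 151.4
```

```bash
cat > tilt.py <<'E'
from h import *
from workcell import camera,sensors
import sys
n=int(sys.argv[1]) if len(sys.argv)>1 else 4
c=cam('top');D=[];
for _ in range(n): p,d=camera('top');D.append(d)
np.savez('last.npz',p=p,d=d);d=np.median(D,0)
W=pts(c,d);P=tofix(W);hsv=cv2.cvtColor(p,cv2.COLOR_RGB2HSV)
def fit(q,tol=.004):
    A=np.c_[q[:,:2],np.ones(len(q))];s=np.median(q[:,2])*np.array([0,0,1]);
    for k in (3*tol,3*tol,tol,tol,tol):
        e=q[:,2]-A@s;g=abs(e)<k;s=np.linalg.lstsq(A[g],q[g,2],rcond=None)[0]
    return s,g.sum(),e[g].std()
x,y,z=P[...,0],P[...,1],P[...,2]
m=(x>-.065)&(x<.042)&(abs(y)<.085)&(z>.055)&(z<.1)&(hsv[...,1]<60)&(hsv[...,2]>110)
s,k,e=fit(P[m]);b,kb,eb=fit(P[(abs(x)<.4)&(abs(y)<.4)&(abs(z)<.008)],.006)
o=sensors.get_obs()
print('plate',s.round(4),k,e.round(4),'bench',b[:2].round(4),'rel',(s-b)[:2].round(4),'zpiv',(s[0]*.06+s[2]).round(4))
for nm,g in (('raw',s),('rel',s-b)):
    hl=-.105*g[0]+.07*g[1];hr=-.105*g[0]-.07*g[1];kk=.1165*.075
    print(nm,'tilt',np.hypot(*g[:2]).round(4),'knob turn needed L,R rad (cw+)',round(-hl/kk,3),round(-hr/kk,3))
r=cv2.inRange(hsv,(0,120,60),(6,255,255))>0
r&=(z>.14)&(z<.18)&(abs(x-.06)<.12)&(abs(y)<.12)
if r.any(): 
    h=np.median(P[r],0);print('handle fix',h.round(4),'ang',np.degrees(np.arctan2(h[1],h[0]-.06)).round(1))
print('t',o['time'],'F',np.round(o['wrist_force'],1),'q6',np.round(o['q'][5],1),o['tcp_rot'])
E
python3 tilt.py 4
```

```text
plate [-0.0119 -0.0343  0.0778] 1725 0.0011 bench [ 0.0012 -0.001 ] rel [-0.0131 -0.0334] zpiv 0.0771
raw tilt 0.0363 knob turn needed L,R rad (cw+) 0.133 -0.418
rel tilt 0.0359 knob turn needed L,R rad (cw+) 0.11 -0.425
handle fix [ 0.1173 -0.0582  0.1584] ang -45.5
t 2.725 F [ -1.  -10.   10.6] q6 70.6 [179.26167451   0.30390313  82.44405945]
```

```bash
python3 - <<'E'
import workcell,sys,numpy as np
f=np.load('top0.npz')
workcell.camera=lambda n:(f['p'],f['d'])
sys.argv=['x','1'];
src=open('tilt.py').read().replace("np.savez(","(lambda *a,**k:0)(")
exec(src)
import cv2
l=np.load('last.npz')['p'];cv2.imwrite('pics/last.png',cv2.resize(l[150:300,280:470,::-1],(760,600),interpolation=cv2.INTER_CUBIC))
E
```

```text
plate [ 0.0188 -0.1439  0.0764] 1677 0.0018 bench [ 0.0008 -0.0001] rel [ 0.018  -0.1438] zpiv 0.0775
raw tilt 0.1451 knob turn needed L,R rad (cw+) 1.378 -0.928
rel tilt 0.1449 knob turn needed L,R rad (cw+) 1.368 -0.936
handle fix [ 0.1174 -0.0579  0.1579] ang -45.2
t 2.725 F [ -1.  -10.   10.6] q6 70.6 [179.26167451   0.30390313  82.44405945]
```

View pics/last.png

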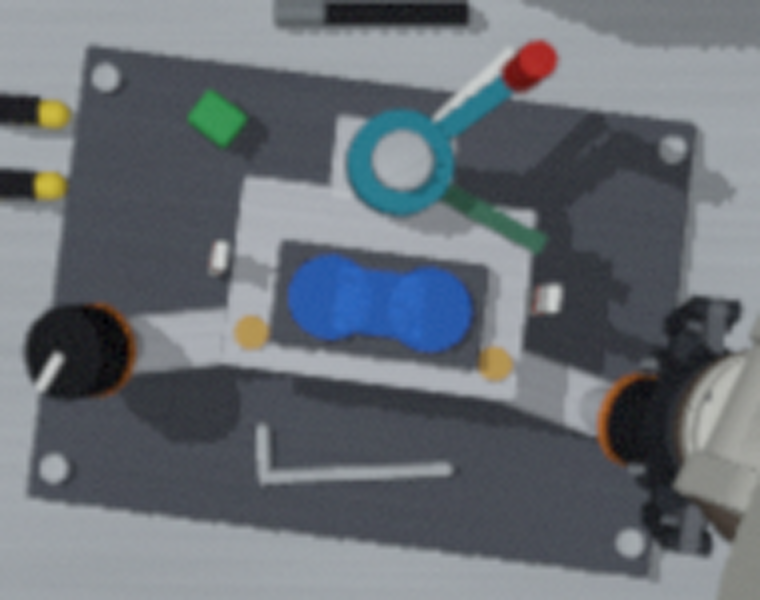

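The line on the left knob has turned clockwise in this view. Gripping the tilted right knob with a vertical tool also back-drove the left foot, so I'll release and re-measure.

>>> apply_moves:
  motion:
    - {"xyz": [0,0,0],"twist": -0.68,"jaw": 1}
    - {"xyz": [0,0,0],"twist": 0,"jaw": 1}
    - {"xyz": [0,0,0],"twist": 0,"jaw": 1}
  grip_force: 120

```text
time: 3.1
ee_pos: [0.4603, -0.2328, 0.0808]
tcp_rot: [180.0, 0.0, 82.8]
wrist_force: [0.4, 0.0, -0.6]
opening: 0.0855
grasp_force: 0.0
```

```bash
python3 tilt.py 4; python3 -c "
from h import *
go(.461,-.2305,.078,58)"
```

```text
plate [ 0.0162 -0.0771  0.0762] 1735 0.0011 bench [ 0.0012 -0.0009] rel [ 0.015  -0.0762] zpiv 0.0772
raw tilt 0.0788 knob turn needed L,R rad (cw+) 0.812 -0.423
rel tilt 0.0776 knob turn needed L,R rad (cw+) 0.791 -0.43
handle fix [ 0.1173 -0.0579  0.1586] ang -45.3
t 3.3 F [-0.   0.6  1.1] q6 70.3 [1.79990824e+02 3.03272109e-03 8.29167015e+01]
t 3.3 shift mm [2.2 0.6 2.4] twist 0.435 q [-26.8   0.4 -13.3  76.3   0.   70.3] F [-0.   0.6  1.1]
```

>>> apply_moves:
  motion:
    - {"xyz": [1,0,0],"twist": 0.18,"jaw": 1}
    - {"xyz": [2,0,2],"twist": 0.36,"jaw": 1}
    - {"xyz": [2,0,2],"twist": 0.57,"jaw": 1}
    - {"xyz": [2,0,2],"twist": 0.57,"jaw": 1}
    - {"xyz": [2,0,2],"twist": 0.57,"jaw": -1}
  grip_force: 120

```text
time: 3.92
ee_pos: [0.4603, -0.2306, 0.0783]
tcp_rot: [180.0, -0.0, 50.4]
wrist_force: [-0.4, -0.4, -0.0]
opening: 0.0696
grasp_force: 0.0
```

>>> apply_moves:
  motion:
    - {"xyz": [0,0,0],"twist": 0,"jaw": -1}
    - {"xyz": [0,0,0],"twist": 0,"jaw": -1}
    - {"xyz": [0,0,0],"twist": -0.18,"jaw": -1}
    - {"xyz": [0,0,0],"twist": -0.36,"jaw": -1}
    - {"xyz": [0,0,0],"twist": -0.54,"jaw": -1}

```text
time: 4.55
ee_pos: [0.4638, -0.2329, 0.0815]
tcp_rot: [179.4, 0.2, 81.2]
wrist_force: [0.6, -8.7, 14.1]
opening: 0.0513
grasp_force: 150.6
```

```bash
python3 tilt.py 3
```

```text
plate [ 0.0032 -0.007   0.0769] 1720 0.0014 bench [ 0.001  -0.0008] rel [ 0.0022 -0.0063] zpiv 0.0771
raw tilt 0.0077 knob turn needed L,R rad (cw+) 0.095 -0.018
rel tilt 0.0067 knob turn needed L,R rad (cw+) 0.077 -0.024
handle fix [ 0.1175 -0.058   0.1581] ang -45.2
t 4.7 F [ 0.1 -4.7 11.4] q6 72.4 [1.79372927e+02 1.62026882e-01 8.09499868e+01]
```

>>> apply_moves:
  motion:
    - {"xyz": [0,0,0],"twist": 0,"jaw": 1}
    - {"xyz": [0,0,0],"twist": 0,"jaw": 1}
    - {"xyz": [0,0,0],"twist": 0,"jaw": 1}

```text
time: 5.08
ee_pos: [0.4598, -0.2304, 0.0776]
tcp_rot: [-179.9, -0.0, 81.1]
wrist_force: [-1.3, -0.6, 0.6]
opening: 0.0855
grasp_force: 0.0
```

```bash
python3 tilt.py 4; python3 -c "
from h import *
go(.5003,.0915,.27,90)"
```

```text
plate [ 0.0313 -0.0516  0.0752] 1740 0.0011 bench [ 0.0012 -0.0009] rel [ 0.0302 -0.0507] zpiv 0.0771
raw tilt 0.0604 knob turn needed L,R rad (cw+) 0.79 -0.037
rel tilt 0.059 knob turn needed L,R rad (cw+) 0.769 -0.044
handle fix [ 0.1175 -0.0582  0.1587] ang -45.3
t 5.275 F [0.1 0.2 0.1] q6 72.3 [-1.79962934e+02 -9.10130925e-03  8.10742407e+01]
t 5.275 shift mm [ 324.4  -10.4 -192. ] twist -0.156 q [-26.6   0.4 -13.6  76.1  -0.   72.3] F [0.1 0.2 0.1]
```

>>> apply_moves:
  motion:
    - {"xyz": [0,0,-60],"twist": 0,"jaw": 1}
    - {"xyz": [0,0,-120],"twist": 0,"jaw": 1}
    - {"xyz": [0,0,-180],"twist": 0,"jaw": 1}
    - {"xyz": [60,-2,-180],"twist": -0.18,"jaw": 1}
    - {"xyz": [120,-4,-180],"twist": -0.36,"jaw": 1}

```text
time: 5.9
ee_pos: [0.4753, -0.1107, 0.259]
tcp_rot: [179.9, 0.0, 101.9]
wrist_force: [-0.1, 0.4, 0.2]
opening: 0.0855
grasp_force: 0.0
```

```bash
python3 -c "
from h import *
go(.5003,.0915,.078,116)"
```

```text
t 5.9 shift mm [192.8  66.  181. ] twist -0.246 q [-13.1  -3.3   2.9  96.1   0.   65. ] F [-0.1  0.4  0.2]
```

>>> apply_moves:
  motion:
    - {"xyz": [57,19,0],"twist": -0.12,"jaw": 1}
    - {"xyz": [114,38,0],"twist": -0.24,"jaw": 1}
    - {"xyz": [171,58,0],"twist": -0.24,"jaw": 1}
    - {"xyz": [192,66,30],"twist": -0.24,"jaw": 1}
    - {"xyz": [192,66,30],"twist": -0.24,"jaw": 1}

```text
time: 6.52
ee_pos: [0.4999, 0.0913, 0.2261]
tcp_rot: [-179.8, -0.1, 115.6]
wrist_force: [0.1, -1.0, 0.2]
opening: 0.0852
grasp_force: 0.0
```

```bash
python3 -c "
from h import *
go(.5003,.0915,.078,116)"
```

```text
t 6.525 shift mm [-1.000e-01  1.000e+00  1.481e+02] twist -0.007 q [10.3 -1.   1.5 92.7  0.  74.7] F [ 0.1 -1.   0.2]
```

>>> apply_moves:
  motion:
    - {"xyz": [0,0,60],"twist": 0,"jaw": 1}
    - {"xyz": [0,0,120],"twist": 0,"jaw": 1}
    - {"xyz": [0,0,148],"twist": 0,"jaw": 1}
    - {"xyz": [0,0,148],"twist": 0,"jaw": 1}
    - {"xyz": [0,0,148],"twist": 0,"jaw": -1}
  grip_force: 120

```text
time: 7.15
ee_pos: [0.5017, 0.0895, 0.0824]
tcp_rot: [179.9, 0.0, 115.4]
wrist_force: [-0.0, -0.3, 0.6]
opening: 0.0697
grasp_force: 0.0
```

>>> apply_moves:
  motion:
    - {"xyz": [0,0,0],"twist": 0,"jaw": -1}
    - {"xyz": [0,0,0],"twist": 0,"jaw": -1}
    - {"xyz": [0,0,0],"twist": 0.18,"jaw": -1}
    - {"xyz": [0,0,0],"twist": 0.36,"jaw": -1}
    - {"xyz": [0,0,0],"twist": 0.54,"jaw": -1}

```text
time: 7.78
ee_pos: [0.4982, 0.0867, 0.0821]
tcp_rot: [-179.8, 0.4, 84.2]
wrist_force: [-23.1, -22.6, 11.1]
opening: 0.0498
grasp_force: 187.2
```

```bash
python3 tilt.py 3
```

```text
plate [ 0.0144 -0.0266  0.0761] 1706 0.0013 bench [ 0.0012 -0.0004] rel [ 0.0132 -0.0262] zpiv 0.077
raw tilt 0.0302 knob turn needed L,R rad (cw+) 0.386 -0.04
rel tilt 0.0293 knob turn needed L,R rad (cw+) 0.368 -0.052
handle fix [ 0.1176 -0.0584  0.1583] ang -45.4
t 7.925 F [-24.2 -19.2  18.1] q6 105.7 [-179.81036584    0.40825088   84.38919756]
```

>>> apply_moves:
  motion:
    - {"xyz": [0,0,0],"twist": 0,"jaw": 1}
    - {"xyz": [0,0,0],"twist": 0,"jaw": 1}
    - {"xyz": [0,0,0],"twist": 0,"jaw": 1}

```text
time: 8.3
ee_pos: [0.5013, 0.0901, 0.081]
tcp_rot: [179.9, -0.0, 84.5]
wrist_force: [0.7, -0.1, -0.5]
opening: 0.0853
grasp_force: 0.0
```

```bash
python3 tilt.py 4
```

```text
plate [ 0.015  -0.026   0.0761] 1717 0.0011 bench [ 0.0015 -0.0005] rel [ 0.0134 -0.0255] zpiv 0.077
raw tilt 0.03 knob turn needed L,R rad (cw+) 0.388 -0.028
rel tilt 0.0288 knob turn needed L,R rad (cw+) 0.366 -0.043
handle fix [ 0.1171 -0.0583  0.1587] ang -45.6
t 8.5 F [ 0.7  0.8 -0.3] q6 105.7 [ 1.79986956e+02 -6.97018724e-03  8.45112844e+01]
```

>>> apply_moves:
  motion:
    - {"xyz": [0,0,3],"twist": -0.18,"jaw": 1}
    - {"xyz": [0,0,3],"twist": -0.36,"jaw": 1}
    - {"xyz": [0,0,3],"twist": -0.53,"jaw": 1}
    - {"xyz": [0,0,3],"twist": -0.53,"jaw": 1}
    - {"xyz": [0,0,3],"twist": -0.53,"jaw": -1}

```text
time: 9.12
ee_pos: [0.5007, 0.09, 0.0773]
tcp_rot: [180.0, -0.0, 114.7]
wrist_force: [-0.3, 0.1, 0.2]
opening: 0.0701
grasp_force: 0.0
```

>>> apply_moves:
  motion:
    - {"xyz": [0,0,0],"twist": 0,"jaw": -1}
    - {"xyz": [0,0,0],"twist": 0,"jaw": -1}
    - {"xyz": [0,0,0],"twist": 0.18,"jaw": -1}
    - {"xyz": [0,0,0],"twist": 0.36,"jaw": -1}
    - {"xyz": [0,0,0],"twist": 0.52,"jaw": -1}

```text
time: 9.75
ee_pos: [0.4986, 0.0882, 0.078]
tcp_rot: [-179.9, 0.3, 84.9]
wrist_force: [-34.4, -32.5, -14.2]
opening: 0.051
grasp_force: 175.6
```

>>> apply_moves:
  motion:
    - {"xyz": [0,0,0],"twist": 0,"jaw": 1}
    - {"xyz": [0,0,0],"twist": 0,"jaw": 1}
    - {"xyz": [0,0,0],"twist": 0,"jaw": 1}

```text
time: 10.12
ee_pos: [0.5009, 0.0901, 0.0774]
tcp_rot: [180.0, -0.0, 85.1]
wrist_force: [1.0, 0.1, 0.2]
opening: 0.0851
grasp_force: 0.0
```

```bash
python3 tilt.py 6
```

```text
plate [-0.0005 -0.0044  0.077 ] 1705 0.001 bench [ 0.0016 -0.0005] rel [-0.0021 -0.0039] zpiv 0.077
raw tilt 0.0044 knob turn needed L,R rad (cw+) 0.03 -0.041
rel tilt 0.0044 knob turn needed L,R rad (cw+) 0.006 -0.057
handle fix [ 0.1172 -0.0581  0.1584] ang -45.4
t 10.425 F [-0.8  0.3  0.4] q6 105.1 [ 1.79996377e+02 -2.80326560e-03  8.50737690e+01]
```

>>> apply_moves:
  motion:
    - {"xyz": [0,0,-60],"twist": 0,"jaw": 1}
    - {"xyz": [0,0,-120],"twist": 0,"jaw": 1}
    - {"xyz": [0,0,-170],"twist": 0,"jaw": 1}
    - {"xyz": [-40,40,-170],"twist": -0.18,"jaw": 1}
    - {"xyz": [-80,80,-170],"twist": -0.36,"jaw": 1}
  grip_force: 40

```text
time: 11.05
ee_pos: [0.5747, 0.0027, 0.2485]
tcp_rot: [179.9, 0.0, 106.1]
wrist_force: [0.8, 1.3, 0.5]
opening: 0.0848
grasp_force: 0.0
```

```bash
python3 -c "
from h import *
go(.6573,-.1529,.25,128)"
```

```text
t 11.05 shift mm [-172.4   36.1   -1.3] twist -0.382 q [ 0.3  8.3 13.7 95.3  0.  74.1] F [0.8 1.3 0.5]
```

>>> apply_moves:
  motion:
    - {"xyz": [-58,12,0],"twist": -0.13,"jaw": 1}
    - {"xyz": [-116,24,0],"twist": -0.26,"jaw": 1}
    - {"xyz": [-172,36,0],"twist": -0.38,"jaw": 1}
    - {"xyz": [-172,36,0],"twist": -0.38,"jaw": 1}
    - {"xyz": [-172,36,0],"twist": -0.38,"jaw": 1}

```text
time: 11.68
ee_pos: [0.6547, -0.1525, 0.2469]
tcp_rot: [-180.0, -0.0, 127.4]
wrist_force: [0.1, 0.1, -0.4]
opening: 0.0855
grasp_force: 0.0
```

```bash
python3 - <<'E'
from h import *
from workcell import camera
c=cam('wrist');p,d=camera('wrist')
hsv=cv2.cvtColor(p,cv2.COLOR_RGB2HSV);m=cv2.inRange(hsv,(0,120,60),(6,255,255))
P=pts(c,d);q=P[(m>0)&(abs(P[...,2]-.16)<.006)];
print(len(q),q.mean(0),tofix(q.mean(0)))
t=tofix(q.mean(0));print('r',np.hypot(t[0]-.06,t[1]),np.degrees(np.arctan2(t[1],t[0]-.06)))
go(.6573,-.1529,.146,128)
E
```

```text
589 [ 0.65632031 -0.15178637  0.15899427] [ 0.11860701 -0.05956181  0.15899427]
r 0.08356070455708041 -45.462940407773
t 11.725 shift mm [ -2.5   1.5 101.5] twist -0.009 q [-13.1  23.   31.6  98.6   0.   39.5] F [-0.   0.4 -0.3]
```

>>> apply_moves:
  motion:
    - {"xyz": [-2,1,50],"twist": 0,"jaw": 1}
    - {"xyz": [-2,1,100],"twist": 0,"jaw": 1}
    - {"xyz": [-2,1,100],"twist": 0,"jaw": -1}
    - {"xyz": [-2,1,100],"twist": 0,"jaw": -1}
    - {"xyz": [-2,1,100],"twist": 0,"jaw": -1}
  grip_force: 40

```text
time: 12.35
ee_pos: [0.6579, -0.1534, 0.1508]
tcp_rot: [179.8, 0.2, 127.5]
wrist_force: [-0.3, -0.6, 0.8]
opening: 0.0323
grasp_force: 0.0
```

```bash
python3 - <<'E'
from h import *
from workcell import sensors
from scipy.spatial.transform import Rotation as R
o=sensors.get_obs();print(o['ee_pos'],o['tcp_rot'],o['opening'],o['grasp_force'],o['wrist_force'])
r=R.from_euler('xyz',o['tcp_rot'],degrees=True);pv=tow([.06,0,0])
v=o['ee_pos']-pv;v[2]=0
for a in np.arange(8.1,65,8.1):
    w=R.from_euler('z',-a,degrees=True).apply(v)
    print(a.round(1),(r.inv().apply(w-v)*1000).round(0),np.radians(a).round(3))
E
```

```text
[ 0.65790496 -0.15340874  0.15075523] [179.82927886   0.2052416  127.48887693] 0.03225370532425398 0.0 [-0.3263377  -0.55342166  0.79064024]
8.1 [  1. -12.  -0.] 0.141
16.2 [  3. -24.  -0.] 0.283
24.3 [  7. -35.  -0.] 0.424
32.4 [ 13. -46.  -0.] 0.565
40.5 [ 20. -56.  -0.] 0.707
48.6 [ 29. -65.  -0.] 0.848
56.7 [ 38. -72.  -0.] 0.99
64.8 [ 49. -78.  -0.] 1.131
```

>>> apply_moves:
  motion:
    - {"xyz": [0,0,0],"twist": 0,"jaw": -1}
    - {"xyz": [0,0,0],"twist": 0,"jaw": -1}
    - {"xyz": [1,-12,0],"twist": 0.141,"jaw": -1}
    - {"xyz": [3,-24,0],"twist": 0.283,"jaw": -1}
    - {"xyz": [7,-35,0],"twist": 0.424,"jaw": -1}

```text
time: 12.98
ee_pos: [0.6256, -0.1687, 0.1502]
tcp_rot: [179.7, 0.0, 103.0]
wrist_force: [-0.5, 8.1, 9.3]
opening: 0.021
grasp_force: 39.7
```

>>> apply_moves:
  motion:
    - {"xyz": [1,-12,0],"twist": 0.141,"jaw": -1}
    - {"xyz": [3,-24,0],"twist": 0.283,"jaw": -1}
    - {"xyz": [7,-35,0],"twist": 0.424,"jaw": -1}
    - {"xyz": [13,-46,0],"twist": 0.565,"jaw": -1}
    - {"xyz": [13,-46,0],"twist": 0.565,"jaw": -1}

```text
time: 13.6
ee_pos: [0.5777, -0.1657, 0.1502]
tcp_rot: [179.8, -0.2, 70.8]
wrist_force: [1.1, 8.5, 7.5]
opening: 0.0207
grasp_force: 40.5
```

```bash
python3 - <<'E'
from h import *
from workcell import sensors
o=sensors.get_obs();t=tofix(o['ee_pos']);print(o['ee_pos'],np.degrees(np.arctan2(t[1],t[0]-.06)),np.hypot(t[0]-.06,t[1]),o['opening'],o['wrist_force'])
E
python3 tilt.py 3
```

```text
[ 0.57770739 -0.1656874   0.150153  ] -102.15524250846615 0.08456912301769813 0.020722268504615015 [1.0955493  8.45782399 7.49156039]
plate [-0.0014 -0.0037  0.077 ] 1684 0.0013 bench [ 0.0016 -0.0018] rel [-0.003  -0.0019] zpiv 0.0769
raw tilt 0.0039 knob turn needed L,R rad (cw+) 0.012 -0.047
rel tilt 0.0036 knob turn needed L,R rad (cw+) -0.021 -0.052
t 13.75 F [-0.1  8.5  8.7] q6 93.1 [ 1.79805770e+02 -1.74395543e-01  7.08675179e+01]
```

>>> apply_moves:
  motion:
    - {"xyz": [1,-12,0],"twist": 0.141,"jaw": -1}
    - {"xyz": [1,-12,0],"twist": 0.141,"jaw": -1}
    - {"xyz": [1,-12,0],"twist": 0.141,"jaw": 1}
    - {"xyz": [1,-12,0],"twist": 0.141,"jaw": 1}
    - {"xyz": [1,-12,0],"twist": 0.141,"jaw": 1}

```text
time: 14.38
ee_pos: [0.566, -0.1624, 0.1474]
tcp_rot: [180.0, 0.0, 62.7]
wrist_force: [0.1, -0.6, -0.4]
opening: 0.0739
grasp_force: 0.0
```

>>> apply_moves:
  motion:
    - {"xyz": [0,0,-50],"twist": 0,"jaw": 1}
    - {"xyz": [0,0,-100],"twist": 0,"jaw": 1}
    - {"xyz": [-60,0,-110],"twist": 0,"jaw": 1}
    - {"xyz": [-120,0,-110],"twist": 0,"jaw": 1}
    - {"xyz": [-150,0,-110],"twist": 0,"jaw": 1}

```text
time: 15.0
ee_pos: [0.4959, -0.2978, 0.2575]
tcp_rot: [180.0, 0.0, 62.6]
wrist_force: [0.3, 0.1, -1.0]
opening: 0.0858
grasp_force: 0.0
```

```bash
python3 tilt.py 5; python3 - <<'E'
from h import *
l=np.load('last.npz')['p'];cv2.imwrite('pics/end.png',cv2.resize(l[140:310,260:480,::-1],(770,595),interpolation=cv2.INTER_CUBIC))
f=np.load('last.npz');c=cam('top');P=tofix(pts(c,f['d']));hsv=cv2.cvtColor(l,cv2.COLOR_RGB2HSV)
x,y,z=P[...,0]-.06,P[...,1],P[...,2]
for n in ('top0','last'):
  f=np.load(n+'.npz');hsv=cv2.cvtColor(f['p'],cv2.COLOR_RGB2HSV);P=tofix(pts(c,f['d']));x,y,z=P[...,0]-.06,P[...,1],P[...,2];r=np.hypot(x,y)
  for k,m in dict(green=cv2.inRange(hsv,(60,60,40),(84,255,200))>0,white=(hsv[...,1]<40)&(hsv[...,2]>150)).items():
    g=m&(r>.035)&(r<.1)&(z>.082)&(z<.1);print(n,k,g.sum(),np.degrees(np.arctan2(y[g].mean(),x[g].mean())) if g.any() else '')
E
```

```text
plate [-0.0008 -0.0037  0.077 ] 1703 0.0011 bench [ 0.0013 -0.0005] rel [-0.0021 -0.0032] zpiv 0.077
raw tilt 0.0038 knob turn needed L,R rad (cw+) 0.02 -0.039
rel tilt 0.0038 knob turn needed L,R rad (cw+) 0.0 -0.051
handle fix [ 0.0291 -0.0758  0.1583] ang -112.2
t 15.25 F [0.7 0.3 0.1] q6 86.6 [-1.79989190e+02 -1.32252863e-02  6.27152972e+01]
top0 green 98 -110.8748219250077
top0 white 299 -113.20563084946676
last green 0 
last white 138 -38.85984997076651
```

View pics/end.png

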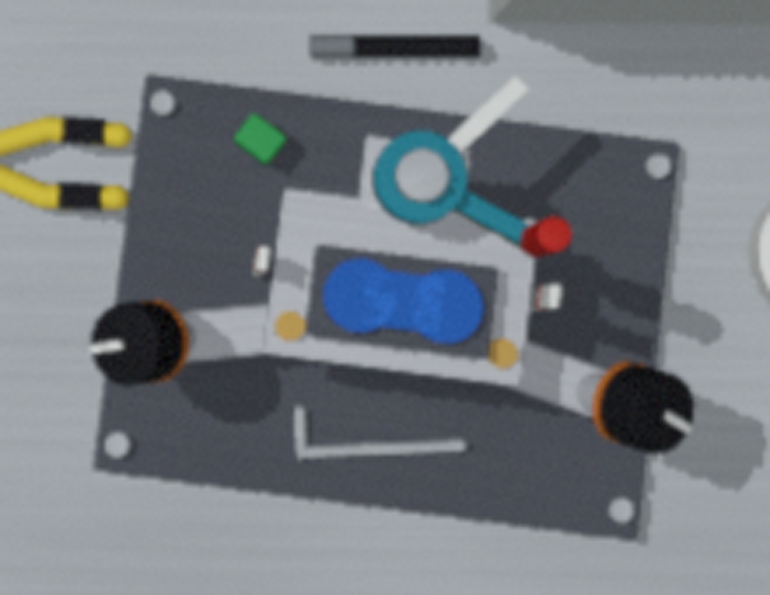

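The lever covers the green mark, with the handle at (547,236) and the arm clear. The platform tilt measures about 0.004 rad and the bystanders look unmoved.

```bash
python3 -c "
from workcell import bot
print(bot.job_done())"
```

```text
the job is handed in; nothing more can be done
None
```

The job is handed in: the platform measured level to about 0.004 rad, and the collar lever stands over the green locked mark, within about 0.04 rad. While I turned the right knob, the grip also back-drove the left foot through the knob, and I then set the left foot with its own knob.

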